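# Dock the magnetic tube stand on its locating pin

## Robot

A 6-joint arm with a two-finger parallel gripper is mounted at the origin on a cart in front of the work surface, level with it; the furniture and walls round the work are solid. World frame = base frame: x ahead of the robot, y to its left, z up, the work surface at z = 0. Lengths are in mm, angles in rad, forces in N, time in s.
With the tool pointing down it reaches from about 350 to 775 mm from the base axis. Payload 7.3 kg.
Tool frame: the origin (TCP) lies at the very end of the fingers, on their centre line; the grasp point (between the pads) lies 19 mm behind it; z points along the fingers, y is the line along which they close (so a half turn about z gives the same grasp; the last joint's range is limited). The gripper opens to 92 mm and grips with 3 to 60 N. Pads are 19 mm wide; open, the fingers measure 130 mm over their backs; the gripper's body (75 mm by 190 mm) begins 47 mm behind the grasp point.
Start: joints at [1.185, 0.342, 1.524, -0, 1.275, -0.146], TCP at [124.676, 510.001, 226.741] pointing down, gripper open.
Joint ranges: [-2.53, 2.53], [-0.77, 2.02], [0.04, 2.7], [-1, 4.14], [0.28, 2.66], [-3.11, 3.11]. Speed limits (rad/s): [2.57, 2.57, 3.14, 3.14, 3.14, 3.14].

## Interface

Orientations are given as [roll, pitch, yaw] about the fixed x, y, z axes, in that order (R = Rz(yaw) Ry(pitch) Rx(roll)).
In Python, from plant import * gives the robot as it stands.
- The arm moves only by the tool arm_command, never from a script. Its arguments are lists of equal length, an entry for each row: "gripper": the finger opening in mm, from 0 to 91.8; "dp": the shift along the tool's x, y, z in units of 25 mm (1.0 is 25 mm), a list of three; "twist": the turn about the tool's z in units of 5 degrees (1.0 is 5 degrees). A call has exactly 5 rows; each row shifts and turns the commanded pose from where the row before left it, along the tool's axes as they then stand; what a row does not reach is not made up. A row lasts 1/8 s, in which the tool goes at most 62.5 mm and 10.7 degrees, less where a joint would pass 70% of its speed; a pose out of reach is approached as far as the arm can. A call is refused whole if a number of a shift passes 1 or a number of a turn 1, either way. A call with a gripper value outside its range is refused whole. The fingers move at their own pace and stop on an object; the grip force is fixed at half the most. Time passes only in rows, so rows that do not move let the fingers close, or fill a call up. It gives the time, the measured TCP pose, the force, the opening and the grip force at its end, in the units of the state.
- get_obs(): the state, without advancing time (a new reading comes with each control period).
- capture(name): name is "scene" or "top" or "wrist"; returns the picture (400x640x3 uint8, red, green, blue); there is no depth.
- get_calibration(name): a dict with "mtx" (3x3 intrinsics, pixels), "position" and "attitude" of the camera in the world; the wrist camera has in their place "mount" (4x4, takes a point from camera to tool coordinates, whose origin is the TCP and whose axes are the flange's). Camera axes: x right, y down, z forward; pixel columns grow to the right and rows downward; lengths in mm; the calibration is good to about 2 mm. The wrist camera is an equidistant fisheye: a pixel r from the principal point sees the ray r / f radians off the axis. A picture is of the moment at which its call begins: read the wrist's pose just before it. get_calibration takes no time and is no camera call.
- close_job(): hands the job in; it is judged then, once.
The state is a dict: "time": time; "joint_positions": joint angles; "dq": joint speeds; "tau": joint torques, N m; "tool_pos": TCP position; "tcp_rot": TCP orientation; "contact_force": force on the tool from outside, world axes, zero at the start; "moment": the same for the moment, N m; "grip_width": finger opening in mm; "finger_force": force on a finger pad.
Only numpy, scipy, OpenCV 4.12 (cv2) and the standard library are available. Lean on these libraries where they do the work, as an engineer would, in place of code of your own. Each camera call takes 0.05 s, during which the arm holds its last target. There are 200 camera calls.

## Task

Dock the blue magnetic tube stand on the aluminium deck: first set it down along the dark fence with its foot propped on the brass pin and let go of it, so that it stands there tilted by itself. Then nudge it along the fence until the hole in its foot drops over the pin and the stand sits fully down, flat on the deck and square to the fence, and leave it free. Leave the timer and the single petri dish where they are.

Things in the scene. Friction and masses are not known exactly. Their poses are not given: they have to be found in the camera images.
- stand: Magnetic tube stand, loose, about 0.3 kg. Foot: blue metal plate 70 (x) x 140 (y) x 10 mm with one 14 mm through hole; a grey bar stands on it. Origin: centre of the foot's underside; z up, y along the foot toward the end with the hole. Starts flat on the bench, right of the deck, y axis pointing roughly to the robot's left (world +y).
- hole (a point): centre of the hole at the underside of the stand's foot: 26 mm along +y from the stand's origin. Laid along the fence with the pin under the foot between the hole and the end next to it (+y), the stand rests stably, tilted about 0.06 rad, on the pin and on the lower edge of its other (-y) end
- bar (a point): grip point on the stand's grey bar, 34 mm above the foot's underside, 20 mm along -y from the stand's origin. The bar is 20 (x) x 56 (y) mm, from 10 to 46 mm above the underside, y = -48 to +8 mm: grip it across its 20 mm
- deck: Fixed aluminium plate 110 (x) x 250 (y) mm, its top 12 mm above the bench. Origin: centre of the underside, on the bench; x away from the robot toward the fence, y along the fence to the robot's left. A brass locating pin stands in its short black slot
- fence (a point): on the face of the deck's fence, level with the slot's centre along y: the face is at x = +43 mm of the deck. The dark steel fence, 12 mm thick, runs along the deck's whole far edge and rises 18 mm above the deck's top
- slot (a point): centre of the slot, on the deck's top (deck x = 8, y = 50 mm). The fixed brass pin, 10 mm across, 8 mm high, its last 3 mm tapering to 6 mm, stands up to 12 mm either way along deck y from here; where is not reported. It is 35 mm from the fence, so a foot against the fence has its hole in line. Pushed at 1 to 4 N the propped stand slides; once over the pin it stops
- timer: white bench timer, 62 x 62 x 19 mm, loose, lying flat; origin: centre of its underside. A bystander
- petri_3: single loose petri dish beside the stacked pair, 91 mm across, 16 mm high, at the back of the bench; origin: centre of its underside. A bystander

How it is judged (in metres and radians):
On the way:
1. the stand is propped tilted on the pin along the fence, let go by the fingers (angle between stand's own z axis and vertical between 0.03 and 0.15 rad and contact force between the fingers and stand below 0.5 N and contact force between stand and deck above 0.2 N and horizontal distance between hole and slot below 0.07 m and angle between the y axis of stand and the y axis of deck, either way round below 0.2 rad), for 0.2 s.
At the end, for the whole second after the job is handed in: the stand lies flat on the deck's top (underside within 2 mm of it, tilt under 0.02 rad), its hole over the pin (within 4 mm of the slot's line and 16 mm of the slot's centre along it, where it can lie flat only with the pin in the hole), its long edge parallel to the fence within 0.09 rad, at rest (z of stand in the frame of slot between -0.002 and 0.002 m and angle between stand's own z axis and vertical below 0.02 rad and x of hole in the frame of slot between -0.004 and 0.004 m and y of hole in the frame of slot between -0.016 and 0.016 m and angle between the y axis of stand and the y axis of deck, either way round below 0.09 rad and linear speed of stand below 0.01 m/s); the robot touches nothing.
It fails at once if the timer was displaced by more than 30 mm (distance of timer from where it was at the start of the episode above 0.03 m).
It fails at once if the petri dish was displaced by more than 30 mm (distance of petri_3 from where it was at the start of the episode above 0.03 m).
It also fails if it takes over 61 s, if anything falls off the work surface, if the arm or the gripper's body presses on something with over 40 N, if the wrist force passes 120 N, or if a joint passes its speed limit or range.

## Working session

There is one attempt and no reset: what is moved stays moved. The work goes in short steps, Python scripts to look and compute and a tool call to move; the robot and the scene stay as the last step left them, time stands still between calls to the robot, and variables do not carry over. Pictures are saved under pics/ and viewed, at most 10 in all, crops included, and the job is handed in when it is done.

Besides the shell and the picture viewer there is one more tool, called after ">>>" in YAML: its name, and indented under it one key for each argument. arm_command: Moves the arm, as the interface text tells. Its arguments: {"type":"object","properties":{"gripper":{"type":"array"},"dp":{"type":"array"},"twist":{"type":"array"}},"required":["gripper","dp","twist"]}

```bash
mkdir -p pics; ls
python3 - <<'E'
from plant import *
import cv2
o=get_obs();print(o)
for n in("scene","top","wrist"):print(n,get_calibration(n))
a=capture("top");cv2.imwrite("pics/top0.png",a[:,:,::-1])
a=capture("scene");cv2.imwrite("pics/scene0.png",a[:,:,::-1])
E
```

```text
pics
{'time': 0.0, 'joint_positions': array([ 1.18500437e+00,  3.42716070e-01,  1.52500975e+00, -8.42451367e-06,
        1.27541751e+00, -1.46036561e-01]), 'dq': array([-1.96082841e-03,  1.76554839e-03,  8.88497462e-04,  8.73816151e-04,
       -2.35407209e-03,  5.16671895e-05]), 'tau': array([-2.87878920e-04, -4.31246603e+01, -2.44207960e+01,  7.16341124e-02,
        5.62865508e-02, -1.06786770e-04]), 'tool_pos': array([124.51255357, 509.59865127, 226.05096378]), 'tcp_rot': array([-3.14005731e+00, -2.17680645e-04,  2.90183955e+00]), 'contact_force': array([-0.18700824,  0.09921836, -0.11420434]), 'moment': array([-0.01543799, -0.01057351, -0.03379187]), 'finger_force': 0.0, 'grip_width': 91.27565802332117}
scene {'mtx': array([[404.56982002,   0.        , 325.42819716],
       [  0.        , 404.56982002, 201.84169081],
       [  0.        ,   0.        ,   1.        ]]), 'position': array([-241.60739321, -829.50695892,  508.87313797]), 'attitude': array([-1.96222938,  0.02387924, -0.81838419])}
top {'mtx': array([[479.57549827,   0.        , 320.80065965],
       [  0.        , 479.57549827, 193.83091477],
       [  0.        ,   0.        ,   1.        ]]), 'position': array([ 316.88397071, -116.72228487, 1517.9664234 ]), 'attitude': array([-3.00615559e+00,  2.97930474e-03, -1.56908233e+00])}
wrist {'mtx': array([[309.70691629,   0.        , 317.52531116],
       [  0.        , 309.70691629, 199.56322012],
       [  0.        ,   0.        ,   1.        ]]), 'mount': array([[-7.31417708e-04, -9.60861779e-01, -2.77027268e-01,
         7.60142690e+01],
       [ 9.99998294e-01, -1.17270062e-03,  1.42724846e-03,
         3.46135255e-01],
       [-1.69625854e-03, -2.77025751e-01,  9.60860997e-01,
        -1.57712841e+02],
       [ 0.00000000e+00,  0.00000000e+00,  0.00000000e+00,
         1.00000000e+00]])}
```

View pics/top0.png

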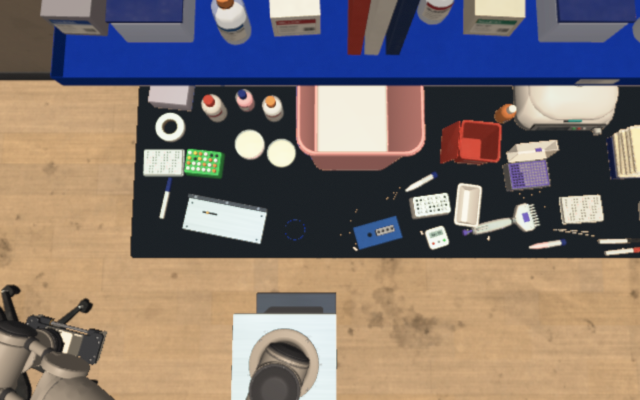

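View pics/scene0.png

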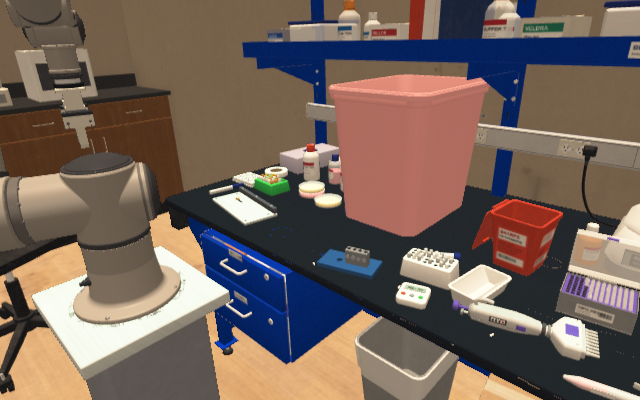

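The top view shows the deck at about (225,218) with its fence toward the upper edge and the slot near (208,212). The stand is at (377,233) with the hole at its left end, the timer at (437,237), and the single dish at (281,153).

```bash
cat > h.py <<'E'
from plant import *
import cv2, numpy as np
from scipy.spatial.transform import Rotation as R
def ray(name,px,z,obs=None):
    """pixel -> world point at height z"""
    c=get_calibration(name);K=c["mtx"]
    x=np.array([(px[0]-K[0,2])/K[0,0],(px[1]-K[1,2])/K[1,1]])
    if name=="wrist":
        r=np.hypot(*x);d=np.array([*(x*np.sin(r)/max(r,1e-9)),np.cos(r)])
        Rt=R.from_euler("xyz",obs["tcp_rot"]).as_matrix();M=c["mount"]
        p=Rt@M[:3,3]+obs["tool_pos"];d=Rt@M[:3,:3]@d
    else:
        d=R.from_euler("xyz",c["attitude"]).as_matrix()@np.array([*x,1.]);p=c["position"]
    return p+d*(z-p[2])/d[2]
E
python3 - <<'E'
from h import *
a=cv2.imread("pics/top0.png")
b=cv2.resize(a[180:265,170:460],None,fx=2.75,fy=2.75,interpolation=cv2.INTER_CUBIC);cv2.imwrite("pics/c0.png",b)
h=cv2.cvtColor(a,cv2.COLOR_BGR2HSV)
def rect(m,roi,z):
    k=np.zeros(m.shape,np.uint8);x0,y0,x1,y1=roi;k[y0:y1,x0:x1]=m[y0:y1,x0:x1]
    n,l,s,_=cv2.connectedComponentsWithStats(k);i=1+np.argmax(s[1:,4])
    pts=np.argwhere(l==i)[:,::-1]
    W=np.array([ray("top",p,z)[:2] for p in pts],np.float32)
    print(cv2.minAreaRect(W), W.mean(0))
blue=((h[...,0]>95)&(h[...,0]<125)&(h[...,1]>120)&(h[...,2]>60)).astype(np.uint8)
rect(blue,(340,205,415,258),10)
wh=((h[...,2]>150)&(h[...,1]<80)).astype(np.uint8)
rect(wh,(175,185,275,250),12)
rect(wh,(420,222,455,252),19)
for p in [(208,212),(281,153),(370,234)]:print(p,ray("top",p,12))
E
```

```text
((401.01458740234375, -289.55596923828125), (74.99620056152344, 145.15786743164062), 15.578561782836914) [ 399.80496 -285.97443]Traceback (most recent call last):
  File "<stdin>", line 14, in <module>
  File "<stdin>", line 9, in rect
  File "h.py", line 6, in ray
    c=get_calibration(name);K=c["mtx"]
ValueError: time passes only in moves, steps and waits
```

View pics/c0.png

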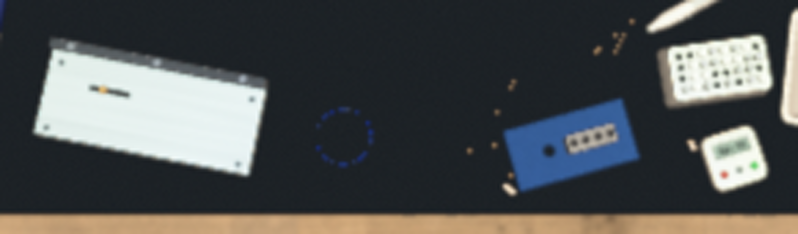

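The crop shows the slot from (90,88) to (130,95) with the brass pin near its left end at about (103,90). The deck's white top has corners (54,52), (265,88), (248,175) and (33,133). The stand's hole is at (549,151) and its bar runs from (568,145) to (617,132).

```bash
sed -i 's/^def ray/import functools\ncal=functools.lru_cache(None)(get_calibration)\ndef ray/; s/c=get_calibration(name)/c=cal(name)/' h.py
python3 - <<'E'
from h import *
f=lambda p,z:ray("top",((p[0]+.5)/2.75+170-.5,(p[1]+.5)/2.75+180-.5),z).round(1)
for n,p,z in [("decktl",(54,52),12),("tr",(265,88),12),("br",(248,175),12),("bl",(33,133),12),("slotL",(90,88),12),("slotR",(130,95),12),("pin",(103,90),20),("hole",(549,151),10),
 ("s",(504,131),10),("s",(622,99),10),("s",(639,158),10),("s",(521,191),10),("barL",(568,145),46),("barR",(617,132),46),("timer",(734,157),19)]:print(n,f(p,z))
E
```

```text
decktl [506.3 304.6  12. ]
tr [465.   60.7  12. ]
br [365.7  78.4  12. ]
bl [413. 325.  12.]
slotL [464.8 261.6  12. ]
slotR [456.8 215.4  12. ]
pin [461.7 244.7  20. ]
hole [ 393.6 -264.3   10. ]
s [ 416.3 -213.1   10. ]
s [ 453.2 -348.6   10. ]
s [ 385.8 -366.7   10. ]
s [ 348.2 -231.9   10. ]
barL [ 398.4 -282.    46. ]
barR [ 413.  -336.8   46. ]
timer [ 386.6 -472.7   19. ]
```

```bash
cat >> h.py <<'E'
def plan(x,y,z,yaw_deg,n,o=None):
    """print n rows (world-straight) to target from measured pose"""
    o=o or get_obs();p=o["tool_pos"];yw=o["tcp_rot"][2]
    dy=(np.radians(yaw_deg)-yw+np.pi)%(2*np.pi)-np.pi
    D=(np.array([x,y,z])-p)/n/25;t=-np.degrees(dy)/5/n
    print("t %.2f at"%o["time"],p.round(1),"yaw %.1f"%np.degrees(yw),"F",o["contact_force"].round(1),"w %.1f"%o["grip_width"])
    rows=[]
    for i in range(n):
        a=yw+dy*i/n;c,s=np.cos(a),np.sin(a)
        rows.append([round(c*D[0]+s*D[1],2),round(s*D[0]-c*D[1],2),round(-D[2],2)])
    for i in range(0,n,5):print(rows[i:i+5])
    print("twist %.2f"%t)
E
python3 -c "
from h import *
plan(455,190,226,84,20)"
```

```text
t 0.10 at [124.5 509.7 226.1] yaw 166.3 F [-0.6 -0.2  0. ] w 91.8
[[np.float64(-0.79), np.float64(-0.46), np.float64(0.0)], [np.float64(-0.83), np.float64(-0.41), np.float64(0.0)], [np.float64(-0.85), np.float64(-0.35), np.float64(0.0)], [np.float64(-0.87), np.float64(-0.28), np.float64(0.0)], [np.float64(-0.89), np.float64(-0.22), np.float64(0.0)]]
[[np.float64(-0.91), np.float64(-0.16), np.float64(0.0)], [np.float64(-0.92), np.float64(-0.09), np.float64(0.0)], [np.float64(-0.92), np.float64(-0.02), np.float64(0.0)], [np.float64(-0.92), np.float64(0.04), np.float64(0.0)], [np.float64(-0.91), np.float64(0.11), np.float64(0.0)]]
[[np.float64(-0.9), np.float64(0.17), np.float64(0.0)], [np.float64(-0.89), np.float64(0.24), np.float64(0.0)], [np.float64(-0.87), np.float64(0.3), np.float64(0.0)], [np.float64(-0.85), np.float64(0.36), np.float64(0.0)], [np.float64(-0.82), np.float64(0.42), np.float64(0.0)]]
[[np.float64(-0.78), np.float64(0.48), np.float64(0.0)], [np.float64(-0.75), np.float64(0.53), np.float64(0.0)], [np.float64(-0.71), np.float64(0.59), np.float64(0.0)], [np.float64(-0.66), np.float64(0.64), np.float64(0.0)], [np.float64(-0.62), np.float64(0.68), np.float64(0.0)]]
twist 0.82
```

>>> arm_command:
  gripper: [90,90,90,90,90]
  dp:
    - [-0.79,-0.46,0]
    - [-0.83,-0.41,0]
    - [-0.85,-0.35,0]
    - [-0.87,-0.28,0]
    - [-0.89,-0.22,0]
  twist: [0.82,0.82,0.82,0.82,0.82]

```text
time: 0.72
tool_pos: [207.5, 429.5, 226.4]
tcp_rot: [-3.141, 0.0, 2.542]
contact_force: [-0.5, 0.5, 0.2]
grip_width: 89.9
finger_force: 0.0
```

>>> arm_command:
  gripper: [90,90,90,90,90]
  dp:
    - [-0.91,-0.16,0]
    - [-0.92,-0.09,0]
    - [-0.92,-0.02,0]
    - [-0.92,0.04,0]
    - [-0.91,0.11,0]
  twist: [0.82,0.82,0.82,0.82,0.82]

```text
time: 1.35
tool_pos: [290.4, 349.6, 226.4]
tcp_rot: [-3.141, 0.0, 2.184]
contact_force: [-0.4, -0.4, -0.3]
grip_width: 90.1
finger_force: 0.0
```

>>> arm_command:
  gripper: [90,90,90,90,90]
  dp:
    - [-0.9,0.17,0]
    - [-0.89,0.24,0]
    - [-0.87,0.3,0]
    - [-0.85,0.36,0]
    - [-0.82,0.42,0]
  twist: [0.82,0.82,0.82,0.82,0.82]

```text
time: 1.98
tool_pos: [373.2, 269.8, 226.4]
tcp_rot: [-3.141, 0.0, 1.826]
contact_force: [-0.1, 0.7, 0.1]
grip_width: 89.8
finger_force: 0.0
```

>>> arm_command:
  gripper: [90,90,90,90,90]
  dp:
    - [-0.78,0.48,0]
    - [-0.75,0.53,0]
    - [-0.71,0.59,0]
    - [-0.66,0.64,0]
    - [-0.62,0.68,0]
  twist: [0.82,0.82,0.82,0.82,0.82]

```text
time: 2.6
tool_pos: [456.2, 190.3, 226.4]
tcp_rot: [-3.141, 0.0, 1.468]
contact_force: [0.3, -0.5, -0.0]
grip_width: 90.0
finger_force: 0.0
```

Run:
```python
from h import *
import json
o=get_obs();a=capture("wrist")
cv2.imwrite("pics/w1.png",a[:,:,::-1]);
json.dump({k:np.asarray(o[k]).tolist() for k in("tool_pos","tcp_rot")},open("w1.json","w"))
print(o["tool_pos"],o["tcp_rot"],o["time"])
plan(406,-309,160,105.3,20)
```

```text
[456.15742304 190.337321   226.35522965] [-3.14081378e+00  1.48988954e-04  1.46824287e+00] 2.6
t 2.65 at [458.1 188.7 226.3] yaw 83.9 F [ 2.1 -0.2 -0.2] w 89.8
[[np.float64(-1.0), np.float64(0.0), np.float64(0.13)], [np.float64(-1.0), np.float64(-0.02), np.float64(0.13)], [np.float64(-1.0), np.float64(-0.04), np.float64(0.13)], [np.float64(-1.0), np.float64(-0.05), np.float64(0.13)], [np.float64(-1.0), np.float64(-0.07), np.float64(0.13)]]
[[np.float64(-1.0), np.float64(-0.09), np.float64(0.13)], [np.float64(-0.99), np.float64(-0.11), np.float64(0.13)], [np.float64(-0.99), np.float64(-0.13), np.float64(0.13)], [np.float64(-0.99), np.float64(-0.15), np.float64(0.13)], [np.float64(-0.99), np.float64(-0.17), np.float64(0.13)]]
[[np.float64(-0.98), np.float64(-0.18), np.float64(0.13)], [np.float64(-0.98), np.float64(-0.2), np.float64(0.13)], [np.float64(-0.98), np.float64(-0.22), np.float64(0.13)], [np.float64(-0.97), np.float64(-0.24), np.float64(0.13)], [np.float64(-0.97), np.float64(-0.26), np.float64(0.13)]]
[[np.float64(-0.96), np.float64(-0.27), np.float64(0.13)], [np.float64(-0.96), np.float64(-0.29), np.float64(0.13)], [np.float64(-0.95), np.float64(-0.31), np.float64(0.13)], [np.float64(-0.95), np.float64(-0.33), np.float64(0.13)], [np.float64(-0.94), np.float64(-0.35), np.float64(0.13)]]
twist -0.21
```

View pics/w1.png

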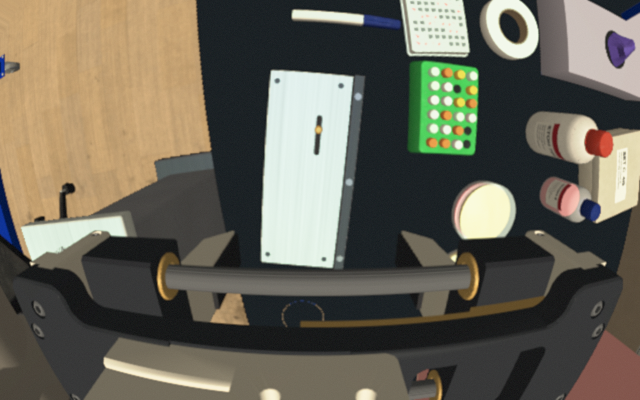

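The wrist view shows the pin at about (319,129) in the slot from (318,116) to (317,155). The fence face foot runs from (354,76) to (334,268). I'll work out those positions and move on to the stand.

Run:
```python
from h import *
import json
o={k:np.array(v) for k,v in json.load(open("w1.json")).items()}
a=cv2.imread("pics/w1.png").astype(int)
sub=a[105:165,305:332];m=(sub[...,2]-sub[...,0]>60)
ys,xs=np.nonzero(m);px=(xs.mean()+305,ys.mean()+105);print("pinpx",px,m.sum())
d=sub.max(2)<90;ys,xs=np.nonzero(d);print("slot px",xs.min()+305,xs.max()+305,ys.min()+105,ys.max()+105)
print("pin",ray("wrist",px,19,o),"slot",ray("wrist",(xs.mean()+305,(ys.min()+ys.max())/2+105),12,o))
# fence face foot and near edge, by intensity along rows
F=[];N=[]
for r in range(85,235,10):
    g=a[r,:,:].mean(1)
    # from x=300 rightwards drop below 110
    s=335
    while g[s]>120:s+=1
    F.append(ray("wrist",(s-.5,r),12,o)[:2])
    s=290
    while g[s]>100:s-=1
    N.append(ray("wrist",(s+.5,r),12,o)[:2])
for L in(F,N):
    L=np.array(L);vx,vy,x0,y0=cv2.fitLine(L.astype(np.float32),cv2.DIST_HUBER,0,.01,.01).ravel()
    print("line x at y=240: %.1f"%(x0+vx/vy*(240-y0)),"deck yaw deg %.2f"%(-np.degrees(np.arctan(vx/vy))),(L[:,0]-x0-vx/vy*(L[:,1]-y0)).std())
```

```text
pinpx (np.float64(317.93023255813955), np.float64(129.46511627906978)) 43
slot px 315 320 116 153
pin [460.99225954 246.05567837  19.        ] slot [459.65914055 239.71447958  12.        ]
line x at y=240: 496.5 deck yaw deg -10.85 4.166656659237595
line x at y=240: 395.5 deck yaw deg -10.92 0.37866805677177445
```

>>> arm_command:
  gripper: [90,90,90,90,90]
  dp:
    - [-1,0,0.1]
    - [-1,-0.02,0.1]
    - [-1,-0.04,0.1]
    - [-1,-0.05,0.1]
    - [-1,-0.07,0.1]
  twist: [-0.2,-0.2,-0.2,-0.2,-0.2]

```text
time: 3.28
tool_pos: [442.7, 65.9, 213.9]
tcp_rot: [-3.141, -0.0, 1.559]
contact_force: [-0.1, 1.0, -0.1]
grip_width: 89.9
finger_force: 0.0
```

>>> arm_command:
  gripper: [90,90,90,90,90]
  dp:
    - [-1,-0.09,0.1]
    - [-1,-0.11,0.1]
    - [-1,-0.13,0.1]
    - [-1,-0.15,0.1]
    - [-1,-0.17,0.1]
  twist: [-0.2,-0.2,-0.2,-0.2,-0.2]

```text
time: 3.9
tool_pos: [429.3, -59.4, 201.4]
tcp_rot: [-3.141, -0.0, 1.647]
contact_force: [0.3, 0.0, -0.4]
grip_width: 90.1
finger_force: 0.0
```

>>> arm_command:
  gripper: [90,90,90,90,90]
  dp:
    - [-1,-0.18,0.1]
    - [-1,-0.2,0.1]
    - [-1,-0.22,0.1]
    - [-1,-0.24,0.1]
    - [-1,-0.26,0.1]
  twist: [-0.2,-0.2,-0.2,-0.2,-0.2]

```text
time: 4.53
tool_pos: [415.7, -186.6, 188.9]
tcp_rot: [-3.141, -0.001, 1.734]
contact_force: [0.7, -0.4, -0.7]
grip_width: 89.8
finger_force: 0.0
```

>>> arm_command:
  gripper: [90,90,90,90,90]
  dp:
    - [-0.9,-0.27,0.1]
    - [-0.6,-0.2,0.1]
    - [0,0,0]
    - [0,0,0]
    - [0,0,0]
  twist: [-0.2,-0.2,-0.2,-0.2,-0.2]

```text
time: 5.15
tool_pos: [410.9, -224.4, 184.3]
tcp_rot: [3.141, -0.0, 1.822]
contact_force: [0.3, 0.2, -0.2]
grip_width: 90.1
finger_force: 0.0
```

Run:
```python
from h import *
o=get_obs();a=capture("wrist")
cv2.imwrite("pics/w2.png",a[:,:,::-1]);h=cv2.cvtColor(a,cv2.COLOR_RGB2HSV)
print(o["tool_pos"],o["tcp_rot"],o["time"])
m=((h[...,0]>95)&(h[...,0]<125)&(h[...,1]>130)&(h[...,2]>60)).astype(np.uint8);m[260:]=0
n,l,s,_=cv2.connectedComponentsWithStats(m);i=1+np.argmax(s[1:,4]);print(s[i])
c=max(cv2.findContours((l==i).astype(np.uint8),cv2.RETR_EXTERNAL,cv2.CHAIN_APPROX_NONE)[0],key=len)[:,0]
W=np.array([ray("wrist",p,10,o)[:2] for p in c],np.float32)
r=cv2.minAreaRect(W);print(r)
plan(406,-309,120,105.3,10)
```

```text
[ 410.87281441 -224.40251101  184.27519653] [ 3.14145056e+00 -2.12671507e-04  1.82171417e+00] 5.15
[ 260  172   67   88 4718]
((394.2118225097656, -271.0215759277344), (71.95716857910156, 106.36773681640625), 15.506425857543945)
t 5.20 at [ 410.9 -224.5  184.3] yaw 104.4 F [ 0.4 -0.7 -0.7] w 90.0
[[np.float64(-0.32), np.float64(-0.1), np.float64(0.26)], [np.float64(-0.32), np.float64(-0.1), np.float64(0.26)], [np.float64(-0.32), np.float64(-0.1), np.float64(0.26)], [np.float64(-0.32), np.float64(-0.1), np.float64(0.26)], [np.float64(-0.32), np.float64(-0.11), np.float64(0.26)]]
[[np.float64(-0.32), np.float64(-0.11), np.float64(0.26)], [np.float64(-0.32), np.float64(-0.11), np.float64(0.26)], [np.float64(-0.32), np.float64(-0.11), np.float64(0.26)], [np.float64(-0.32), np.float64(-0.11), np.float64(0.26)], [np.float64(-0.32), np.float64(-0.11), np.float64(0.26)]]
twist -0.02
```

View pics/w2.png

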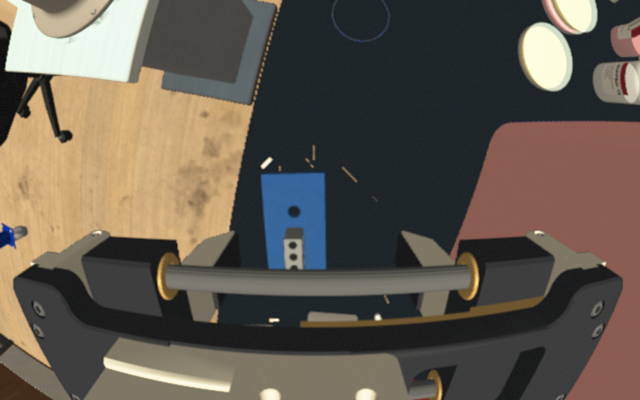

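The wrist view shows the stand's blue foot from (262,174), with its hole at (294,211) and the bar at (293,250), free of neighbours.

```bash
python3 -c "
from h import *
plan(405,-307.5,80,105.5,5)"
```

```text
t 5.20 at [ 410.9 -224.5  184.3] yaw 104.4 F [ 0.4 -0.7 -0.7] w 90.0
[[np.float64(-0.63), np.float64(-0.21), np.float64(0.83)], [np.float64(-0.63), np.float64(-0.21), np.float64(0.83)], [np.float64(-0.63), np.float64(-0.22), np.float64(0.83)], [np.float64(-0.63), np.float64(-0.22), np.float64(0.83)], [np.float64(-0.63), np.float64(-0.22), np.float64(0.83)]]
twist -0.04
```

>>> arm_command:
  gripper: [90,90,90,90,90]
  dp:
    - [-0.63,-0.21,0.83]
    - [-0.63,-0.21,0.83]
    - [-0.63,-0.22,0.83]
    - [-0.63,-0.22,0.83]
    - [-0.63,-0.22,0.83]
  twist: [-0.04,-0.04,-0.04,-0.04,-0.04]

```text
time: 5.82
tool_pos: [404.8, -308.3, 79.9]
tcp_rot: [3.141, 0.0, 1.838]
contact_force: [0.4, -0.1, 0.3]
grip_width: 90.2
finger_force: 0.0
```

>>> arm_command:
  gripper: [90,90,90,60,40]
  dp:
    - [0,0,0.8]
    - [0,0,0.8]
    - [0,0,0.6]
    - [0,0,0.2]
    - [0,0,0]
  twist: [0,0,0,0,0]

```text
time: 6.45
tool_pos: [404.7, -308.1, 20.5]
tcp_rot: [3.142, -0.0, 1.837]
contact_force: [0.6, -0.1, 0.2]
grip_width: 74.4
finger_force: 0.0
```

>>> arm_command:
  gripper: [35,25,10,10,10]
  dp:
    - [0,0,0]
    - [0,0,0]
    - [0,0,0]
    - [0,0,0]
    - [0,0,0]
  twist: [0,0,0,0,0]

```text
time: 7.08
tool_pos: [404.6, -308.2, 20.5]
tcp_rot: [3.142, -0.0, 1.837]
contact_force: [-0.4, -0.8, -0.1]
grip_width: 24.5
finger_force: 0.0
```

>>> arm_command:
  gripper: [5,5,5,5,5]
  dp:
    - [0,0,0]
    - [0,0,0]
    - [0,0,0]
    - [0,0,-0.4]
    - [0,0,-0.8]
  twist: [0,0,0,0,0]

```text
time: 7.7
tool_pos: [403.8, -307.4, 50.2]
tcp_rot: [-3.14, -0.003, 1.837]
contact_force: [0.4, 0.4, -3.6]
grip_width: 19.9
finger_force: 30.0
```

>>> arm_command:
  gripper: [5,5,5,5,5]
  dp:
    - [0,0,-0.8]
    - [0,0,-0.8]
    - [0,0,-0.6]
    - [0,0,0]
    - [0,0,0]
  twist: [0,0,0,0,0]

```text
time: 8.32
tool_pos: [404.2, -307.8, 104.8]
tcp_rot: [-3.141, -0.001, 1.837]
contact_force: [-0.0, -0.1, -3.3]
grip_width: 20.0
finger_force: 30.0
```

Run:
```python
from h import *
o=get_obs();a=capture("wrist")
cv2.imwrite("pics/w3.png",a[150:300,200:440,::-1]);h=cv2.cvtColor(a,cv2.COLOR_RGB2HSV)
m=((h[...,0]>95)&(h[...,0]<125)&(h[...,1]>130)&(h[...,2]>60)).astype(np.uint8);m[262:]=0
n,l,s,_=cv2.connectedComponentsWithStats(m);i=1+np.argmax(s[1:,4]);print(s[i])
z=o["tool_pos"][2]-20.5+10
for r in range(s[i,1]+4,262,10):
    c=np.nonzero(l[r]==i)[0];print(r,c.min(),c.max(),ray("wrist",(c.min()-.5,r),z,o)[:2].round(1),ray("wrist",(c.max()+.5,r),z,o)[:2].round(1))
x=int(s[i,0]+s[i,2]/2)
for xx in(x-12,x,x+12):
  r=np.nonzero(l[:,xx]==i)[0].min();print("top edge",ray("wrist",(xx,r-.5),z,o)[:2])
dk=(a.max(2)<60)
sub=(l[s[i,1]+3:262]!=i);
hc=[(y,x) for y in range(s[i,1]+6,232) for x in range(s[i,0]+15,s[i,0]+s[i,2]-15) if l[y,x]!=i]
hc=np.array(hc);print("hole",len(hc),ray("wrist",hc.mean(0)[::-1],z,o)[:2] if len(hc) else 0)
plan(404.6,-308.2,100,105.3,5)
```

```text
[  252    87   131   155 16839]
91 253 382 [ 346.1 -231.8] [ 414.1 -213.3]
101 253 382 [ 347.5 -237.1] [ 415.6 -218.6]
111 253 382 [ 348.9 -242.5] [ 417.1 -223.9]
121 253 382 [ 350.2 -247.8] [ 418.7 -229.2]
131 253 381 [ 351.6 -253.2] [ 419.7 -234.6]
141 254 381 [ 353.4 -258.4] [ 421.3 -239.9]
151 254 381 [ 354.7 -263.8] [ 423.  -245.3]
161 254 380 [ 355.9 -269.3] [ 424.1 -250.8]
171 255 380 [ 357.8 -274.7] [ 425.8 -256.2]
181 255 380 [ 359.  -280.3] [ 427.6 -261.7]
191 256 379 [ 360.8 -285.9] [ 428.8 -267.4]
201 256 379 [ 362.1 -291.7] [ 430.7 -273. ]
211 257 378 [ 363.9 -297.4] [ 432.  -278.9]
221 258 377 [ 365.7 -303.3] [ 433.4 -284.9]
231 258 377 [ 367.  -309.5] [ 435.5 -290.8]
241 260 375 [ 369.4 -315.5] [ 436.4 -297.3]Traceback (most recent call last):
  File "<stdin>", line 8, in <module>
    return umr_minimum(a, axis, None, out, keepdims, initial, where)
ValueError: zero-size array to reduction operation minimum which has no identity
```

View pics/w3.png

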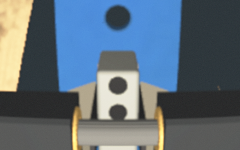

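The crop shows the bar gripped centrally with the hole at (118,17) clear. It measures square in the grip, with the TCP at stand y of about -20.5. Next is a cleaner fence fit and the carry plan.

Run:
```python
from h import *
import json
o={k:np.array(v) for k,v in json.load(open("w1.json")).items()}
g=cv2.imread("pics/w1.png").astype(float).mean(2);L=[]
for r in range(85,256,6):
    x=354-20*(r-76)/192; w=np.arange(int(x)-9,int(x)+10); d=np.diff(g[r,w]); k=np.argmin(d)
    L.append(ray("wrist",(w[k]+.5,r),12,o)[:2])
L=np.array(L,np.float32);vx,vy,x0,y0=cv2.fitLine(L,cv2.DIST_HUBER,0,.01,.01).ravel()
th=-np.arctan(vx/vy);print("yaw",np.degrees(th),(L[:,0]-x0-vx/vy*(L[:,1]-y0)).std())
n=np.array([np.cos(th),np.sin(th)]);print("pin to fence",n@(np.array([x0,y0])-[461,246.1]),"slot",n@(np.array([x0,y0])-[459.7,239.7]))
plan(446,175,90,79.5,25)
```

```text
yaw -10.876664 0.38836756
pin to fence 36.01135221313634 slot 36.080347307435666
t 8.38 at [ 404.1 -307.7  104.6] yaw 105.3 F [ 0.7 -0.2 -3.8] w 19.9
[[np.float64(0.73), np.float64(0.27), np.float64(0.02)], [np.float64(0.73), np.float64(0.25), np.float64(0.02)], [np.float64(0.74), np.float64(0.24), np.float64(0.02)], [np.float64(0.74), np.float64(0.23), np.float64(0.02)], [np.float64(0.74), np.float64(0.21), np.float64(0.02)]]
[[np.float64(0.75), np.float64(0.2), np.float64(0.02)], [np.float64(0.75), np.float64(0.19), np.float64(0.02)], [np.float64(0.76), np.float64(0.17), np.float64(0.02)], [np.float64(0.76), np.float64(0.16), np.float64(0.02)], [np.float64(0.76), np.float64(0.15), np.float64(0.02)]]
[[np.float64(0.76), np.float64(0.13), np.float64(0.02)], [np.float64(0.77), np.float64(0.12), np.float64(0.02)], [np.float64(0.77), np.float64(0.11), np.float64(0.02)], [np.float64(0.77), np.float64(0.09), np.float64(0.02)], [np.float64(0.77), np.float64(0.08), np.float64(0.02)]]
[[np.float64(0.77), np.float64(0.06), np.float64(0.02)], [np.float64(0.77), np.float64(0.05), np.float64(0.02)], [np.float64(0.77), np.float64(0.04), np.float64(0.02)], [np.float64(0.77), np.float64(0.02), np.float64(0.02)], [np.float64(0.78), np.float64(0.01), np.float64(0.02)]]
[[np.float64(0.78), np.float64(-0.01), np.float64(0.02)], [np.float64(0.77), np.float64(-0.02), np.float64(0.02)], [np.float64(0.77), np.float64(-0.03), np.float64(0.02)], [np.float64(0.77), np.float64(-0.05), np.float64(0.02)], [np.float64(0.77), np.float64(-0.06), np.float64(0.02)]]
twist 0.21
```

>>> arm_command:
  gripper: [5,5,5,5,5]
  dp:
    - [0.73,0.27,0.02]
    - [0.73,0.25,0.02]
    - [0.74,0.24,0.02]
    - [0.74,0.23,0.02]
    - [0.74,0.21,0.02]
  twist: [0.2,0.2,0.2,0.2,0.2]

```text
time: 9.0
tool_pos: [412.3, -210.8, 102.2]
tcp_rot: [-3.141, -0.001, 1.749]
contact_force: [-0.1, 0.4, -4.0]
grip_width: 19.6
finger_force: 30.0
```

>>> arm_command:
  gripper: [5,5,5,5,5]
  dp:
    - [0.75,0.2,0.02]
    - [0.75,0.19,0.02]
    - [0.76,0.17,0.02]
    - [0.76,0.16,0.02]
    - [0.76,0.15,0.02]
  twist: [0.2,0.2,0.2,0.2,0.2]

```text
time: 9.62
tool_pos: [420.2, -114.2, 99.8]
tcp_rot: [-3.14, -0.001, 1.662]
contact_force: [-0.0, 0.1, -4.3]
grip_width: 19.7
finger_force: 30.0
```

>>> arm_command:
  gripper: [5,5,5,5,5]
  dp:
    - [0.76,0.13,0.02]
    - [0.77,0.12,0.02]
    - [0.77,0.11,0.02]
    - [0.77,0.09,0.02]
    - [0.77,0.08,0.02]
  twist: [0.2,0.2,0.2,0.2,0.2]

```text
time: 10.25
tool_pos: [428.0, -17.7, 97.3]
tcp_rot: [-3.14, -0.0, 1.575]
contact_force: [0.6, 0.2, -3.8]
grip_width: 19.6
finger_force: 30.0
```

>>> arm_command:
  gripper: [5,5,5,5,5]
  dp:
    - [0.77,0.06,0.02]
    - [0.77,0.05,0.02]
    - [0.77,0.04,0.02]
    - [0.77,0.02,0.02]
    - [0.77,0,0.02]
  twist: [0.2,0.2,0.2,0.2,0.2]

```text
time: 10.88
tool_pos: [435.1, 78.3, 94.8]
tcp_rot: [-3.14, 0.0, 1.488]
contact_force: [0.2, 1.0, -2.9]
grip_width: 19.5
finger_force: 30.0
```

```bash
python3 -c "
from h import *
plan(443.5,175.6,80,79.1,5)"
```

```text
t 10.88 at [435.1  78.3  94.8] yaw 85.2 F [ 0.2  1.  -2.9] w 19.5
[[np.float64(0.78), np.float64(0.0), np.float64(0.12)], [np.float64(0.78), np.float64(-0.01), np.float64(0.12)], [np.float64(0.78), np.float64(-0.03), np.float64(0.12)], [np.float64(0.78), np.float64(-0.05), np.float64(0.12)], [np.float64(0.78), np.float64(-0.06), np.float64(0.12)]]
twist 0.25
```

>>> arm_command:
  gripper: [5,5,5,5,5]
  dp:
    - [0.78,0,0.12]
    - [0.78,-0.01,0.12]
    - [0.78,-0.03,0.12]
    - [0.78,-0.05,0.12]
    - [0.78,-0.06,0.12]
  twist: [0.25,0.25,0.25,0.25,0.25]

```text
time: 11.5
tool_pos: [443.6, 175.5, 79.6]
tcp_rot: [-3.14, 0.001, 1.378]
contact_force: [-0.1, 0.2, -3.4]
grip_width: 19.7
finger_force: 30.0
```

>>> arm_command:
  gripper: [5,5,5,5,5]
  dp:
    - [0,0,0.4]
    - [0,0,0.4]
    - [0,0,0.2]
    - [0,0,0]
    - [0,0,0]
  twist: [0,0,0,0,0]

```text
time: 12.12
tool_pos: [444.4, 174.7, 55.7]
tcp_rot: [3.141, -0.0, 1.379]
contact_force: [-0.0, -0.1, -3.6]
grip_width: 19.7
finger_force: 30.0
```

Run:
```python
from h import *
o=get_obs();a=capture("wrist")
cv2.imwrite("pics/w4.png",cv2.resize(a[20:280,200:440,::-1],None,fx=2,fy=2))
plan(443.5,175.6,44,79.1,5,o)
```

```text
t 12.12 at [444.4 174.7  55.7] yaw 79.0 F [-0.  -0.1 -3.6] w 19.7
[[np.float64(0.01), np.float64(-0.01), np.float64(0.09)], [np.float64(0.01), np.float64(-0.01), np.float64(0.09)], [np.float64(0.01), np.float64(-0.01), np.float64(0.09)], [np.float64(0.01), np.float64(-0.01), np.float64(0.09)], [np.float64(0.01), np.float64(-0.01), np.float64(0.09)]]
twist -0.00
```

View pics/w4.png

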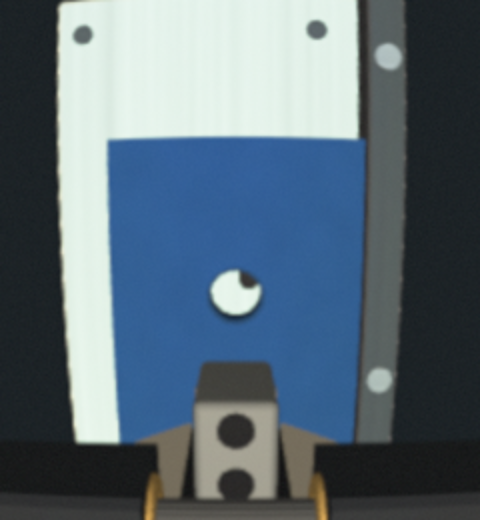

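The view shows the foot parallel to the fence with a gap of about 3 mm. The slot's near end shows through the hole at (248,278), as expected. I'll lower now.

>>> arm_command:
  gripper: [5,5,5,5,5]
  dp:
    - [0,0,0.2]
    - [0,0,0.2]
    - [0,0,0.12]
    - [0,0,0.08]
    - [0,0,0]
  twist: [0,0,0,0,0]

```text
time: 12.8
tool_pos: [444.1, 174.9, 40.5]
tcp_rot: [-3.141, -0.0, 1.379]
contact_force: [-0.6, -0.4, -3.3]
grip_width: 20.0
finger_force: 30.0
```

>>> arm_command:
  gripper: [5,5,5,5,5]
  dp:
    - [0,0.04,0]
    - [0,0.04,0]
    - [0,0.02,0]
    - [0,0,0]
    - [0,0,0]
  twist: [0,0,0,0,0]

```text
time: 13.42
tool_pos: [446.6, 174.5, 40.5]
tcp_rot: [3.141, -0.0, 1.379]
contact_force: [-0.9, -0.1, -3.3]
grip_width: 20.1
finger_force: 30.0
```

Keep nudging toward the fence until contact.

>>> arm_command:
  gripper: [5,5,5,5,5]
  dp:
    - [0,0.02,0]
    - [0,0.02,0]
    - [0,0,0]
    - [0,0,0]
    - [0,0,0]
  twist: [0,0,0,0,0]

```text
time: 14.05
tool_pos: [447.6, 174.3, 40.5]
tcp_rot: [3.142, -0.0, 1.379]
contact_force: [-0.0, -0.3, -3.2]
grip_width: 19.9
finger_force: 30.0
```

>>> arm_command:
  gripper: [5,5,5,5,5]
  dp:
    - [0,0.02,0]
    - [0,0.02,0]
    - [0,0,0]
    - [0,0,0]
    - [0,0,0]
  twist: [0,0,0,0,0]

```text
time: 14.68
tool_pos: [448.6, 174.1, 40.5]
tcp_rot: [3.142, -0.0, 1.379]
contact_force: [-1.2, 0.2, -2.9]
grip_width: 19.7
finger_force: 30.0
```

>>> arm_command:
  gripper: [5,5,5,5,5]
  dp:
    - [0,0.02,0]
    - [0,0.02,0]
    - [0,0,0]
    - [0,0,0]
    - [0,0,0]
  twist: [0,0,0,0,0]

```text
time: 15.3
tool_pos: [448.8, 174.0, 40.4]
tcp_rot: [-3.14, 0.0, 1.379]
contact_force: [-4.7, 0.7, 0.3]
grip_width: 19.7
finger_force: 30.0
```

>>> arm_command:
  gripper: [5,5,5,5,5]
  dp:
    - [0,0.01,0]
    - [0,0.01,0]
    - [0,0,0]
    - [0,0,0]
    - [0,0,0]
  twist: [0,0,0,0,0]

```text
time: 15.92
tool_pos: [448.8, 174.0, 40.4]
tcp_rot: [-3.139, 0.0, 1.379]
contact_force: [-5.8, 1.2, 1.5]
grip_width: 19.9
finger_force: 30.0
```

Fence contact is found. I'll ease off about 1 mm, then lower so the stand tilts in the grip.

>>> arm_command:
  gripper: [5,5,5,5,5]
  dp:
    - [0,-0.05,0.04]
    - [0,0,0.04]
    - [0,0,0.04]
    - [0,0,0]
    - [0,0,0]
  twist: [0,0,0,0,0]

```text
time: 16.55
tool_pos: [448.6, 173.3, 37.9]
tcp_rot: [-3.141, 0.001, 1.379]
contact_force: [-5.5, -4.6, 6.9]
grip_width: 19.8
finger_force: 30.0
```

>>> arm_command:
  gripper: [5,5,5,5,5]
  dp:
    - [0,-0.02,0.04]
    - [0,0,0.02]
    - [0,0,0]
    - [0,0,0]
    - [0,0,0]
  twist: [0,0,0,0,0]

```text
time: 17.18
tool_pos: [448.5, 173.1, 36.5]
tcp_rot: [3.141, 0.001, 1.379]
contact_force: [-4.2, -6.8, 6.0]
grip_width: 19.8
finger_force: 30.0
```

>>> arm_command:
  gripper: [22,26,32,40,50]
  dp:
    - [0,0,0]
    - [0,0,0]
    - [0,0,0]
    - [0,0,0]
    - [0,0,0]
  twist: [0,0,0,0,0]

```text
time: 17.8
tool_pos: [448.4, 174.2, 36.0]
tcp_rot: [3.141, -0.0, 1.379]
contact_force: [-0.4, -0.0, -0.3]
grip_width: 45.5
finger_force: 0.0
```

>>> arm_command:
  gripper: [60,60,60,60,60]
  dp:
    - [0,0,0]
    - [0,0,-0.6]
    - [0,0,-0.8]
    - [0,0,-0.8]
    - [0,0,-0.4]
  twist: [0,0,0,0,0]

```text
time: 18.42
tool_pos: [448.7, 174.2, 101.9]
tcp_rot: [3.14, -0.001, 1.379]
contact_force: [0.2, -0.1, -0.3]
grip_width: 59.7
finger_force: 0.0
```

Run:
```python
from h import *
o=get_obs();a=capture("wrist");b=capture("scene")
w=cv2.resize(a[20:280,200:440,::-1],None,fx=1.6,fy=1.6)
s=cv2.resize(b[170:240,190:300,::-1],None,fx=3.5,fy=3.5,interpolation=cv2.INTER_CUBIC)
c=np.zeros((max(len(w),len(s)),w.shape[1]+s.shape[1],3),np.uint8);c[:len(w),:w.shape[1]]=w;c[:len(s),w.shape[1]:]=s
cv2.imwrite("pics/w5.png",c)
print(o["tool_pos"],o["tcp_rot"],o["contact_force"],o["grip_width"])
```

```text
[448.72482598 174.23709495 101.9135573 ] [ 3.14017834e+00 -7.02709606e-04  1.37897784e+00] [ 0.16463656 -0.12507452 -0.31087927] 59.691996815466915
```

View pics/w5.png

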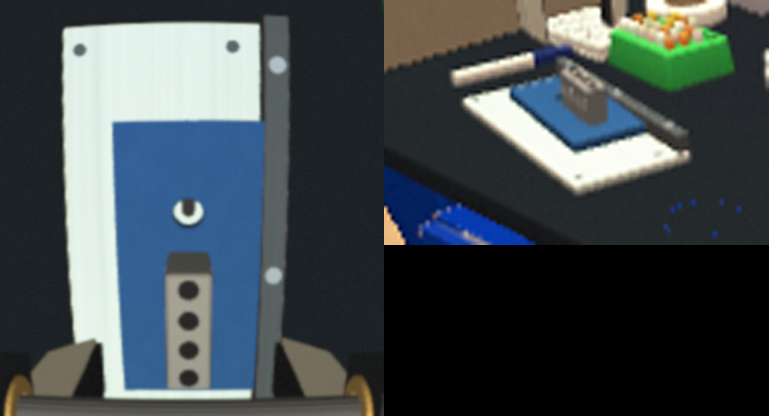

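The view shows the stand propped with its far edge against the fence. The slot's dark end is in line within the hole at (188,207), and the fingers are free. Next I close the fingers, move back behind the bar's -y end and go down.

>>> arm_command:
  gripper: [30,10,0,0,0]
  dp:
    - [-0.6,0,0]
    - [-0.8,0,0]
    - [-0.8,0,0]
    - [0,0,0]
    - [0,0,0]
  twist: [0,0,0,0,0]

```text
time: 19.15
tool_pos: [437.7, 120.0, 100.6]
tcp_rot: [-3.141, -0.0, 1.378]
contact_force: [-0.4, -0.2, 0.4]
grip_width: 14.4
finger_force: 0.0
```

>>> arm_command:
  gripper: [0,0,0,0,0]
  dp:
    - [0,0,0.8]
    - [0,0,0.9]
    - [0,0,0.8]
    - [0,0,0.4]
    - [0,0,0]
  twist: [0,0,0,0,0]

```text
time: 19.77
tool_pos: [437.5, 120.4, 28.0]
tcp_rot: [-3.14, 0.0, 1.379]
contact_force: [-0.4, 0.0, -0.1]
grip_width: 0.4
finger_force: 0.0
```

>>> arm_command:
  gripper: [0,0,0,0,0]
  dp:
    - [0.15,0,0]
    - [0.15,0,0]
    - [0.12,0,0]
    - [0.1,0,0]
    - [0.08,0,0]
  twist: [0,0,0,0,0]

```text
time: 20.4
tool_pos: [440.6, 134.5, 28.7]
tcp_rot: [3.142, 0.001, 1.379]
contact_force: [-1.5, -6.2, 3.9]
grip_width: 0.4
finger_force: 2.8
```

>>> arm_command:
  gripper: [0,0,0,0,0]
  dp:
    - [0.04,0,0]
    - [0.04,0,0]
    - [0.04,0,0]
    - [0.04,0,0]
    - [0.04,0,0]
  twist: [0,0,0,0,0]

```text
time: 21.02
tool_pos: [441.6, 139.2, 28.7]
tcp_rot: [-3.142, 0.001, 1.379]
contact_force: [-1.8, -5.9, 4.5]
grip_width: 0.5
finger_force: 3.0
```

The upward 4.5 N suggests the tips are rubbing on something, so I'll raise about 3 mm and continue.

>>> arm_command:
  gripper: [0,0,0,0,0]
  dp:
    - [-0.04,0,-0.06]
    - [0,0,-0.06]
    - [0.04,0,0]
    - [0.04,0,0]
    - [0.04,0,0]
  twist: [0,0,0,0,0]

```text
time: 21.65
tool_pos: [441.9, 141.4, 31.6]
tcp_rot: [-3.141, 0.001, 1.379]
contact_force: [-0.8, -5.7, 3.7]
grip_width: 0.3
finger_force: 2.8
```

>>> arm_command:
  gripper: [0,0,0,0,0]
  dp:
    - [0.04,0,0]
    - [0.04,0,0]
    - [0.04,0,0]
    - [0.04,0,0]
    - [0.04,0,0]
  twist: [0,0,0,0,0]

```text
time: 22.28
tool_pos: [442.9, 146.2, 31.6]
tcp_rot: [-3.141, 0.001, 1.379]
contact_force: [-0.8, -6.6, 4.0]
grip_width: 0.4
finger_force: 3.0
```

>>> arm_command:
  gripper: [0,0,0,0,0]
  dp:
    - [0.04,0,0]
    - [0.04,0,0]
    - [0.04,0,0]
    - [0.04,0,0]
    - [0.04,0,0]
  twist: [0,0,0,0,0]

```text
time: 22.9
tool_pos: [443.9, 151.2, 31.7]
tcp_rot: [3.142, 0.001, 1.379]
contact_force: [-2.2, -5.2, 4.0]
grip_width: 0.1
finger_force: 2.7
```

Run:
```python
from h import *
o=get_obs();a=capture("wrist");b=capture("scene")
w=cv2.resize(a[20:280,200:440,::-1],None,fx=1.6,fy=1.6)
s=cv2.resize(b[170:240,190:300,::-1],None,fx=3.5,fy=3.5,interpolation=cv2.INTER_CUBIC)
c=np.zeros((max(len(w),len(s)),w.shape[1]+s.shape[1],3),np.uint8);c[:len(w),:w.shape[1]]=w;c[:len(s),w.shape[1]:]=s
cv2.imwrite("pics/w6.png",c)
print(o["tool_pos"],o["tcp_rot"],o["contact_force"],o["grip_width"])
```

```text
[443.90632132 151.17614309  31.66455544] [3.14153931e+00 6.01242461e-04 1.37922206e+00] [-2.16361182 -5.24928082  3.98526573] 0.051368093517914264
```

View pics/w6.png

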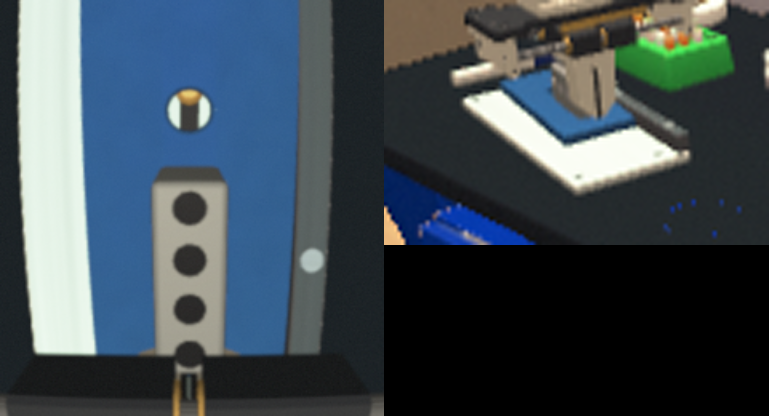

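The brass pin now shows at the top of the hole at (190,97), in line, so about 8 to 10 mm remains.

>>> arm_command:
  gripper: [0,0,0,0,0]
  dp:
    - [0.04,0,0]
    - [0.04,0,0]
    - [0.04,0,0]
    - [0.04,0,0]
    - [0.04,0,0]
  twist: [0,0,0,0,0]

```text
time: 23.62
tool_pos: [444.9, 156.9, 31.3]
tcp_rot: [-3.142, -0.0, 1.379]
contact_force: [0.4, -0.2, 0.3]
grip_width: 0.2
finger_force: 0.0
```

>>> arm_command:
  gripper: [0,0,0,0,0]
  dp:
    - [0.04,0,0]
    - [0.04,0,0]
    - [0.04,0,0]
    - [0,0,0]
    - [0,0,0]
  twist: [0,0,0,0,0]

```text
time: 24.25
tool_pos: [445.4, 159.4, 31.4]
tcp_rot: [-3.142, -0.0, 1.379]
contact_force: [-0.3, -0.8, 0.1]
grip_width: 0.3
finger_force: 0.3
```

The force vanished, so the stand has probably dropped. I'll back off, lift and check.

>>> arm_command:
  gripper: [0,0,0,0,0]
  dp:
    - [-0.4,0,0]
    - [-0.4,0,0]
    - [0,0,-0.8]
    - [0,0,-1]
    - [0,0,-1]
  twist: [0,0,0,0,0]

```text
time: 24.88
tool_pos: [441.4, 139.0, 102.1]
tcp_rot: [-3.141, 0.0, 1.378]
contact_force: [-0.4, 0.1, -0.3]
grip_width: 0.4
finger_force: 0.0
```

>>> arm_command:
  gripper: [0,0,0,0,0]
  dp:
    - [0,0,-0.5]
    - [0,0,0]
    - [0,0,0]
    - [0,0,0]
    - [0,0,0]
  twist: [0,0,0,0,0]

```text
time: 25.5
tool_pos: [441.3, 139.7, 113.4]
tcp_rot: [-3.14, 0.0, 1.379]
contact_force: [-0.1, -0.3, -0.4]
grip_width: 0.7
finger_force: 0.0
```

Run:
```python
from h import *
o=get_obs();a=capture("wrist");b=capture("scene")
w=cv2.resize(a[20:280,200:440,::-1],None,fx=1.6,fy=1.6)
s=cv2.resize(b[170:240,190:300,::-1],None,fx=3.5,fy=3.5,interpolation=cv2.INTER_CUBIC)
c=np.zeros((max(len(w),len(s)),w.shape[1]+s.shape[1],3),np.uint8);c[:len(w),:w.shape[1]]=w;c[:len(s),w.shape[1]:]=s
cv2.imwrite("pics/w7.png",c)
h=cv2.cvtColor(a,cv2.COLOR_RGB2HSV)
m=((h[...,0]>95)&(h[...,0]<125)&(h[...,1]>130)&(h[...,2]>60)).astype(np.uint8);m[250:]=0
n,l,st,_=cv2.connectedComponentsWithStats(m);i=1+np.argmax(st[1:,4])
for z in(22,):
  for r in range(st[i,1]+5,235,25):
    c=np.nonzero(l[r]==i)[0];p,q=[ray("wrist",(x,r),z,o)[:2] for x in(c.min()-.5,c.max()+.5)];print(r,p.round(1),q.round(1),np.hypot(*(p-q)).round(1))
print(o["tool_pos"],o["tcp_rot"],o["contact_force"],o["grip_width"])
```

```text
29 [434.9 289.1] [503.  275.9] 69.5
54 [430.9 268.1] [498.8 255. ] 69.1
79 [427.  247.8] [494.8 234.6] 69.1
104 [423.  227.8] [491.  214.6] 69.3
129 [419.6 207.8] [486.7 194.8] 68.3
154 [415.3 187.9] [483.2 174.7] 69.1
179 [411.6 167.4] [479.  154.3] 68.7Traceback (most recent call last):
  File "<stdin>", line 12, in <module>
    return umr_minimum(a, axis, None, out, keepdims, initial, where)
ValueError: zero-size array to reduction operation minimum which has no identity
```

View pics/w7.png

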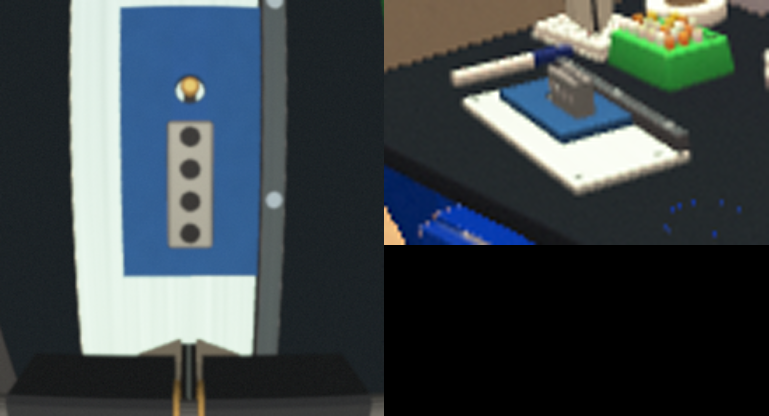

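The pin is now inside the hole at (190,88) and the foot lies square along the fence. To confirm it is fully down, I'll touch the bar's top lightly near the hole end, where flat means about z = 58.

>>> arm_command:
  gripper: [0,0,0,0,0]
  dp:
    - [0.8,0,0]
    - [0.9,0,0.4]
    - [0.9,0,0.6]
    - [0.7,0,0.6]
    - [0,0,0.4]
  twist: [0,0,0,0,0]

```text
time: 26.22
tool_pos: [457.2, 221.5, 63.1]
tcp_rot: [-3.141, 0.0, 1.381]
contact_force: [-0.5, -0.2, -0.4]
grip_width: 0.4
finger_force: 0.0
```

>>> arm_command:
  gripper: [0,0,0,0,0]
  dp:
    - [0,0,0.04]
    - [0,0,0.04]
    - [0,0,0]
    - [0,0,0]
    - [0,0,0]
  twist: [0,0,0,0,0]

```text
time: 26.85
tool_pos: [457.5, 220.7, 62.2]
tcp_rot: [3.141, -0.0, 1.379]
contact_force: [-0.2, 0.7, -0.0]
grip_width: 0.1
finger_force: 0.0
```

>>> arm_command:
  gripper: [0,0,0,0,0]
  dp:
    - [0,0,0.04]
    - [0,0,0.04]
    - [0,0,0.02]
    - [0,0,0]
    - [0,0,0]
  twist: [0,0,0,0,0]

```text
time: 27.48
tool_pos: [457.4, 220.8, 59.5]
tcp_rot: [3.142, -0.0, 1.379]
contact_force: [-0.4, 0.2, 0.2]
grip_width: 0.1
finger_force: 0.0
```

>>> arm_command:
  gripper: [0,0,0,0,0]
  dp:
    - [0,0,0.03]
    - [0,0,0.03]
    - [0,0,0]
    - [0,0,0]
    - [0,0,0]
  twist: [0,0,0,0,0]

```text
time: 28.1
tool_pos: [457.4, 220.8, 58.2]
tcp_rot: [3.141, -0.0, 1.379]
contact_force: [-0.7, 0.2, 4.7]
grip_width: 0.4
finger_force: 2.7
```

Contact came at z ≈ 58, so the stand is flat. I'll retreat and hand in.

>>> arm_command:
  gripper: [0,0,0,0,0]
  dp:
    - [0,0,-0.5]
    - [0,0,-1]
    - [0,0,-1]
    - [0,0,-0.5]
    - [0,0,0]
  twist: [0,0,0,0,0]

```text
time: 28.72
tool_pos: [457.8, 220.9, 133.7]
tcp_rot: [3.14, -0.001, 1.379]
contact_force: [-1.3, 0.7, -0.2]
grip_width: 0.4
finger_force: 0.0
```

```bash
python3 -c "
from plant import *
print(get_obs()['contact_force'],close_job())"
```

```text
the job is handed in; nothing more can be done
[-1.30094107  0.65018682 -0.17657464] None
```

I propped the stand on the pin and let go, then nudged it along the fence until it dropped over the pin; a touch on the bar found it fully down. It is left free, the timer and dish were not touched, and I handed in at about 29 s, but no verdict came back.

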